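Wedge up the mould plate and hold it

TASK

Pick up the wooden wedge by its grip block and slide it flat along the table, nose first and straight in, between the rails of the levelling stand, until the wedge alone has just lifted the front edge of the hinged mould plate off its rails, by about 4 mm (clearly more than 2, less than 6). Push gently, so that the brass mould stays standing where it is on the plate, leave the cork, the wax tin and the tumbler alone, and finish while still gripping the wedge in that place: do not let go of it.

Things in the scene. Friction and masses are not known exactly. Their poses are not given: they have to be found in the camera images.
- stand: dark steel levelling stand fixed to the table: two rails 157 long, 20 wide, 10 high along its x, middle lines at y = -50 and +50, with an 80 wide channel between them down to the table, open at the front (-x), closed at the rear by a cross bar from x = +50. Origin on the table under its middle; +x points from the open front to the rear hinge (push direction), z up. Place and yaw vary
- mould_plate: steel plate 155 x 120 x 8 mm lying on the two rails (underside 10 mm above the table), hinged along its rear edge; only its weight (0.5 kg) and the mould's (0.4 to 0.8 kg) hold it down, no catch. Origin on the hinge axis at stand x = +82, 14 mm above the table; axes parallel to the stand's while it lies down
- plate_lip (a point): lowest point of the plate's round front edge (nose radius 4 mm, so the plate ends 4 mm farther forward), half-way across, at stand x = -80, y = 0; 10 mm above the table while the plate lies on its rails; its rise above that is the lift. 162 mm from the hinge axis
- wedge_grip (a point): in the upright grip block at the tail of the loose beech wedge (about 120 g), 30 mm above the wedge's underside; x towards the nose, y across, z up. The block is 28 mm along x, 30 mm across (as wide as the wedge: pinch its two flat sides at any height), its top 51 mm above the underside. Its middle is 131 mm behind the nose end and 19 mm ahead of the tail end
- wedge_nose (a point): middle of the wedge's nose end, 2 mm up; axes as wedge_grip. Wedge 150 x 30 mm, flat underside, 4 mm thick at the nose, rising 1 in 6 to 20 mm over 96 mm, then level. Flat on the table it meets the plate when the nose is about 36 mm past the lip, then lifts it 1 mm per 6 mm of push: 4 mm at about 60 mm past, where a thin dark line across the slope reaches the lip
- mould_center (a point): middle of the loose brass mould, a round cup-shaped block 68 mm across and 54 mm high that stands on the middle of the mould plate
- cork: bystander: cork stopper 33 mm across, 32 high, standing on the table; origin at its underside
- wax_tin: bystander: round flat tin, 67 mm across, 24 high; origin at its underside
- tumbler: bystander: clear tumbler, 56 mm across, 70 high, standing; origin at its underside
Not all that is in view belongs to the job. What is shaped like the part that bears mould_center but purple is not meant. Of the things that look like the part that bears wedge_grip, the larger one is meant.

How it is judged (in metres and radians):
At the end, for the whole second after the job is handed in: Wedge flat on the table, straight in (11 deg), nose 35 mm or more past the lip, still gripped; it alone carries the plate, lip 2 to 6 mm above its rest; the robot does not touch the plate; all at rest; mould upright within 20 mm of its start (height (world z) of plate_lip between 0.012 and 0.016 m and contact force between wedge and mould_plate above 0.8 N and contact force between the fingers and wedge above 2 N and contact force between each of the fingers, the arm and mould_plate below 0.3 N and height (world z) of wedge_nose below 0.006 m and angle between wedge_grip's own z axis and vertical below 0.08 rad and x of wedge_nose in the frame of stand above -0.045 m and angle between the x axis of wedge_grip and the x axis of stand, either way round below 0.2 rad and angle between mould_center's own z axis and vertical below 0.15 rad and distance of mould_center from where it was at the start of the episode below 0.02 m and linear speed of each of wedge, mould_plate below 0.01 m/s); the arm keeps its last pose, push and grip.
It fails at once if the plate's front edge is lifted more than 10 mm off its rails (height (world z) of plate_lip above 0.02 m).
It fails at once if the mould is tipped or shifted by more than 25 mm (angle between mould_center's own z axis and vertical above 0.35 rad or distance of mould_center from where it was at the start of the episode above 0.025 m).
It fails at once if the cork, the wax tin or the tumbler is moved by more than 15 mm (distance of any of cork, wax_tin, tumbler from where it was at the start of the episode above 0.015 m).
It also fails if it takes over 35 s, if anything falls off the work surface, if the arm or the gripper's body presses on something with over 40 N, if the wrist force passes 120 N, or if a joint passes its speed limit or range.

ROBOT

A 7-joint arm with a two-finger parallel gripper is mounted at the origin on a cart in front of the work surface, level with it; the furniture and walls round the work are solid. World frame = base frame: x ahead of the robot, y to its left, z up, the work surface at z = 0. Lengths are in mm, angles in degrees, forces in N, time in s.
With the tool pointing down it reaches from about 425 to 950 mm from the base axis. Payload 4.7 kg.
Tool frame: the origin (TCP) lies at the centre of the arm's flange, where the gripper is bolted on; the fingertips stand 173 mm ahead of it and the grasp point (between the pads) lies 155 mm ahead of it; z points along the fingers, y is the line along which they close (so a half turn about z gives the same grasp; the last joint's range is limited). The gripper opens to 85 mm and grips with 20 to 120 N. Pads are 22 mm wide; open, the fingers measure 114 mm over their backs; the gripper's body (76 mm by 85 mm) begins 54 mm behind the grasp point. The pads swing forward as they close: fully open they stand 13 mm farther back than shut.
Start: joints at [-69.723, 26.849, -2.785, 87.806, 1.381, 65.374, -4.715], TCP at [252.089, 626.164, 404.735] pointing down, gripper open.
Joint ranges: [-148.3, 148.3], [-19.14, 114.17], [-79.39, 73.82], [5.75, 140.21], [-59.74, 239.74], [12.07, 113.84], [-152.46, 152.46]. Speed limits (degrees/s): [147.25, 147.25, 180, 180, 180, 180, 180].

INTERFACE

Orientations are given as [roll, pitch, yaw] about the fixed x, y, z axes, in that order (R = Rz(yaw) Ry(pitch) Rx(roll)).
In Python, from cell import observe, read_camera, camera_params, hand_in gives the robot as it stands.
- The arm moves only by the tool carry_out, never from a script. Its argument "rows" is a list of rows, each an object of numbers: "claw": the closure, from 0 (fully open) to 1 (shut); "x", "y", "z": the shift along the tool's x, y, z in mm; "ax", "ay", "az": the turn, a rotation vector about the tool's x, y, z in degrees. A call has 1 to 12 rows; each row shifts and turns the commanded pose from where the row before left it, along the tool's axes as they then stand; what a row does not reach is not made up. A row lasts 1/10 s, in which the tool goes at most 50 mm and 8.59 degrees, less where a joint would pass 70% of its speed; a pose out of reach is approached as far as the arm can. A call with a gripper value outside its range is refused whole. The fingers move at their own pace and stop on an object; "newtons" is the grip in N (left out, the last holds). Time passes only in rows, so rows that do not move let the fingers close. It gives the time, the measured TCP pose, the force, the opening and the grip force at its end, in the units of the state.
- observe(): the state, without advancing time (a new reading comes with each control period).
- read_camera(name): name is "side" or "top"; returns the picture (480x640x3 uint8, blue, green, red); there is no depth.
- camera_params(name): a dict with "camera_matrix" (3x3 intrinsics, pixels), "k1" (the pictures are not rectified: a ray, as slopes to the right and down, at radius r is drawn at 1 + k1 r^2 times it, then the intrinsics apply), "pose" (4x4, takes a point from camera to world coordinates). Camera axes: x right, y down, z forward; pixel columns grow to the right and rows downward; lengths in mm; the calibration is good to about 2 mm. A picture is of the moment at which its call begins. camera_params takes no time and is no camera call.
- hand_in(): hands the job in; it is judged then, once.
The state is a dict: "time": time; "qpos": joint angles; "qvel": joint speeds; "joint_efforts": joint torques, N m; "tool_pos": TCP position; "tcp_rot": TCP orientation; "ft_force": force on the tool from outside, world axes, zero at the start; "wrist_torque": the same for the moment, N m; "opening": opening from 0.0 (shut) to 1.0 (fully open); "finger_force": force on a finger pad.
Only numpy, scipy, OpenCV 4.12 (cv2) and the standard library are available. Lean on these libraries where they do the work, as an engineer would, in place of code of your own. Each camera call takes 0.05 s, during which the arm holds its last target. There are 200 camera calls.

## Working session

There is one attempt and no reset: what is moved stays moved. The work goes in short steps, Python scripts to look and compute and a tool call to move; the robot and the scene stay as the last step left them, time stands still between calls to the robot, and variables do not carry over. Pictures are saved under pics/ and viewed, at most 10 in all, crops included, and the job is handed in when it is done.

Besides the shell and the picture viewer there is one more tool, called after "Request:" as a command line: name --argument value ..., lists and objects as JSON in quotes. carry_out: Moves the arm, as the interface text tells. Its arguments: {"type":"object","properties":{"rows":{"type":"array"},"newtons":{"type":"number"}},"required":["rows"]}

```bash
ls; mkdir -p pics
python3 - <<'E'
from cell import *
import cv2,numpy as np
for n in("side","top"):
    cv2.imwrite(f"pics/{n}0.png",read_camera(n)); p=camera_params(n); print(n,np.round(p["camera_matrix"],1).tolist(),p["k1"],np.round(p["pose"],3).tolist())
print(observe())
E
```

```text
pics
side [[576.1, 0.0, 327.8], [0.0, 576.1, 239.4], [0.0, 0.0, 1.0]] -0.14275769327517676 [[-1.0, 0.012, 0.013, 516.657], [-0.003, 0.607, -0.795, 878.697], [-0.017, -0.795, -0.607, 744.423], [0.0, 0.0, 0.0, 1.0]]
top [[608.2, 0.0, 327.0], [0.0, 608.2, 239.4], [0.0, 0.0, 1.0]] -0.09776514755095905 [[-0.008, -0.991, 0.136, 391.168], [-1.0, 0.009, 0.007, -44.434], [-0.008, -0.136, -0.991, 1292.979], [0.0, 0.0, 0.0, 1.0]]
{'time': 0.1, 'qpos': array([-69.72280352,  26.8929038 ,  -2.78510231,  87.86629938,
         1.37985485,  65.37669619,  -4.7132202 ]), 'qvel': array([-0.02510028, -0.17629934, -0.0284899 , -0.18575623, -0.05289586,
        0.0410325 , -0.00935297]), 'joint_efforts': array([-5.26860765e-05, -5.11519718e+01, -4.71448351e-02, -2.38387764e+01,
        1.08496184e-02,  4.40672360e-03, -1.46787005e-05]), 'tool_pos': array([252.01478065, 625.9538198 , 403.7678456 ]), 'tcp_rot': array([-1.79897633e+02,  2.37567653e-03,  1.58071142e+02]), 'ft_force': array([0.02297346, 0.50168554, 0.57976031]), 'wrist_torque': array([-0.02398061,  0.02257196,  0.06190535]), 'finger_force': 0.0, 'opening': 0.997042963407822}
```

View pics/top0.png

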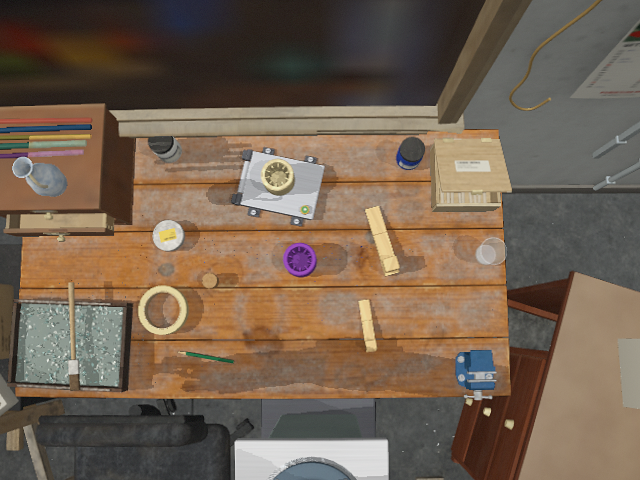

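View pics/side0.png

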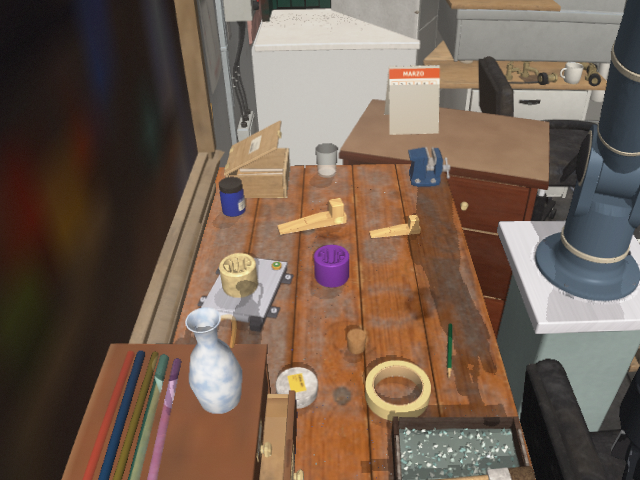

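The top view shows the large wedge at about (375,208)–(388,272), with its block at the lower end. The plate is around (282,184) with the brass mould at (277,176). The purple mould, the cork at (209,281), the tin at (168,236) and the tumbler at (491,250) are clear of it. The stand's front end still has to be identified.

Run:
```python
import cv2,numpy as np
t=cv2.imread("pics/top0.png");s=cv2.imread("pics/side0.png")
a=cv2.resize(t[135:285,220:420],(800,600),interpolation=cv2.INTER_CUBIC)
b=cv2.resize(s[185:335,180:380],(800,600),interpolation=cv2.INTER_CUBIC)
cv2.imwrite("pics/c1.png",a);cv2.imwrite("pics/c2.png",b)
```

```text
(no output)
```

View pics/c1.png

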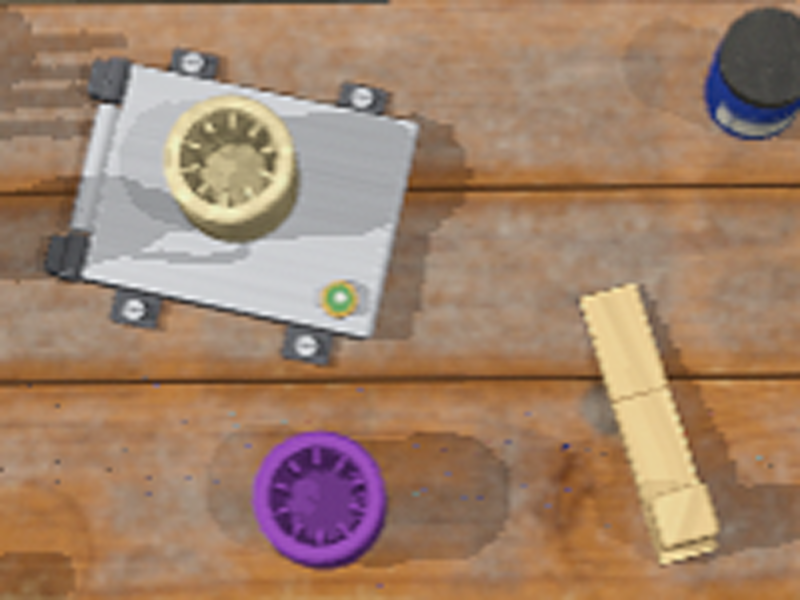

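View pics/c2.png

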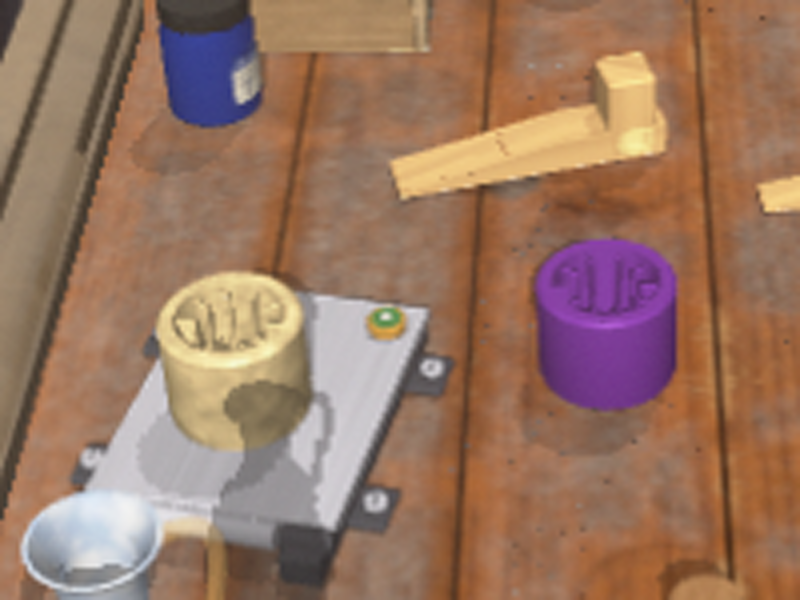

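The crops show the hinge blocks at the left (+y end of the stand). The open front is the right edge, with plate corners at crop (418,122) and (373,337). The wedge nose is at crop (582,297)–(637,284), and the top of its block is around (680,515).

```bash
cat > h.py <<'E'
import cv2,numpy as np
from cell import *
def ray(n,uv):
    p=camera_params(n);K=np.array(p["camera_matrix"],float);T=np.array(p["pose"],float)
    d=cv2.undistortPoints(np.array([[uv]],float),K,np.array([p["k1"],0,0,0.]))[0,0]
    return T[:3,3],T[:3,:3]@np.r_[d,1]
def onz(n,uv,z):
    o,d=ray(n,uv);return o+d*(z-o[2])/d[2]
def proj(n,P):
    p=camera_params(n);T=np.linalg.inv(np.array(p["pose"],float))
    r,_=cv2.Rodrigues(T[:3,:3]);return cv2.projectPoints(np.array([P],float),r,T[:3,3],np.array(p["camera_matrix"],float),np.array([p["k1"],0,0,0.]))[0][0,0]
E
python3 - <<'E'
from h import *
c=lambda x,y:(x/4+220-.375,y/4+135-.375)
s=lambda x,y:(x/4+180-.375,y/4+185-.375)
P=lambda n,uv,z:np.round(onz(n,uv,z)[:2],1)
for nm,n,uv,z in [("pfa","top",c(418,122),16),("pfb","top",c(373,337),16),("pra","top",c(130,65),18),("prb","top",c(85,278),18),
 ("pfa_s","side",s(429,312),16),("n1","top",c(582,297),4),("n2","top",c(637,284),4),("n_s1","side",s(390,160),4),
 ("b1","top",c(640,492),51),("b2","top",c(704,482),51),("b3","top",c(718,537),51),("b4","top",c(655,548),51),
 ("bs1","side",s(595,62),51),("bs2","side",s(641,52),51),("bs3","side",s(655,83),51),("bs4","side",s(605,92),51),
 ("line1","top",c(612,401),14),("line2","top",c(668,386),14),("mould","top",c(230,158),72),("purple","top",c(320,490),54),
 ("jar","top",c(770,60),60)]:
    print(nm,P(n,uv,z))
E
```

```text
pfa [729.  -30.9]
pfb [611.5  -6.1]
pra [762.1 125.1]
prb [644.7 147.9]
pfa_s [613.1  -1.3]
n1 [ 634.4 -118.4]
n2 [ 641.2 -148.2]
n_s1 [ 644.  -147.2]
b1 [ 523.5 -143.8]
b2 [ 528.4 -176.8]
b3 [ 500.  -183.4]
b4 [ 494.6 -150.9]
bs1 [ 530.4 -171. ]
bs2 [ 505.2 -180.3]
bs3 [ 498.1 -149.8]
bs4 [ 525.  -141.8]
line1 [ 576.2 -132.8]
line2 [ 584.  -162.8]
mould [696.2  65.6]
purple [525.7  20.3]
jar [ 749.3 -216. ]
```

The stand measures consistently: yaw 78°, lip near (671,-15). The wedge has yaw 13°, with its block at about (513,-162), and the nose-to-block distance comes out at 129 mm against a given 131. I'll move above the block now.

Request:
carry_out --rows '[{"x": -37, "y": -24, "claw": 0}, {"x": -37, "y": -24, "claw": 0}, {"x": -37, "y": -24, "claw": 0}, {"x": -37, "y": -24, "claw": 0}, {"x": -37, "y": -24, "claw": 0}, {"x": -37, "y": -24, "claw": 0}, {"x": -37, "y": -24, "claw": 0}, {"x": -37, "y": -24, "claw": 0}, {"x": -37, "y": -24, "claw": 0}]'

```text
$.rows[0]: bad value
```

Request:
carry_out --rows '[{"x": -20.4, "y": -41.6, "claw": 0}, {"x": -20.4, "y": -41.6, "claw": 0}, {"x": -20.4, "y": -41.6, "claw": 0}, {"x": -20.4, "y": -41.6, "claw": 0}, {"x": -20.4, "y": -41.6, "claw": 0}, {"x": -20.4, "y": -41.6, "claw": 0}, {"x": -20.4, "y": -41.6, "claw": 0}, {"x": -20.4, "y": -41.6, "claw": 0}, {"x": -20.4, "y": -41.6, "claw": 0}, {"x": -20.4, "y": -41.6, "claw": 0}, {"claw": 0}]'

```text
$.rows[0]: bad value
```

Request:
carry_out --rows '[{"az": 8.2, "z": 8, "claw": 0}, {"az": 8.2, "z": 8, "claw": 0}, {"az": 8.2, "z": 8, "claw": 0}, {"az": 8.2, "z": 8, "claw": 0}, {"az": 8.2, "z": 8, "claw": 0}, {"az": 8.2, "z": 8, "claw": 0}, {"az": 8.2, "z": 8, "claw": 0}, {"az": 8.2, "z": 8, "claw": 0}, {"az": 8.2, "z": 8, "claw": 0}, {"az": 8.2, "z": 8, "claw": 0}]'

```text
$.rows[0]: bad value
```

Request:
carry_out --rows '[{"az": 8, "z": 8, "claw": 0}, {"az": 8, "z": 8, "claw": 0}, {"az": 8, "z": 8, "claw": 0}, {"az": 8, "z": 8, "claw": 0}, {"az": 8, "z": 8, "claw": 0}, {"az": 8, "z": 8, "claw": 0}, {"az": 8, "z": 8, "claw": 0}, {"az": 7, "z": 8, "claw": 0}, {"claw": 0}, {"claw": 0}]'

```text
$.rows[0]: bad value
```

All four calls were refused. Rows may need every key, so I'll try that.

Request:
carry_out --rows '[{"claw": 0, "x": -37, "y": -24, "z": 0, "ax": 0, "ay": 0, "az": 0}, {"claw": 0, "x": -37, "y": -24, "z": 0, "ax": 0, "ay": 0, "az": 0}, {"claw": 0, "x": -37, "y": -24, "z": 0, "ax": 0, "ay": 0, "az": 0}, {"claw": 0, "x": -37, "y": -24, "z": 0, "ax": 0, "ay": 0, "az": 0}, {"claw": 0, "x": -37, "y": -24, "z": 0, "ax": 0, "ay": 0, "az": 0}, {"claw": 0, "x": -37, "y": -24, "z": 0, "ax": 0, "ay": 0, "az": 0}, {"claw": 0, "x": -37, "y": -24, "z": 0, "ax": 0, "ay": 0, "az": 0}, {"claw": 0, "x": -37, "y": -24, "z": 0, "ax": 0, "ay": 0, "az": 0}, {"claw": 0, "x": -37, "y": -24, "z": 0, "ax": 0, "ay": 0, "az": 0}]'

```text
time: 1.0
tool_pos: [480.9, 299.7, 404.4]
tcp_rot: [-180.0, -0.0, 158.1]
ft_force: [0.5, 0.9, 0.4]
opening: 0.998
finger_force: 0.0
```

All keys are needed.

Request:
carry_out --rows '[{"claw": 0, "x": -20.4, "y": -41.6, "z": 0, "ax": 0, "ay": 0, "az": 0}, {"claw": 0, "x": -20.4, "y": -41.6, "z": 0, "ax": 0, "ay": 0, "az": 0}, {"claw": 0, "x": -20.4, "y": -41.6, "z": 0, "ax": 0, "ay": 0, "az": 0}, {"claw": 0, "x": -20.4, "y": -41.6, "z": 0, "ax": 0, "ay": 0, "az": 0}, {"claw": 0, "x": -20.4, "y": -41.6, "z": 0, "ax": 0, "ay": 0, "az": 0}, {"claw": 0, "x": -20.4, "y": -41.6, "z": 0, "ax": 0, "ay": 0, "az": 0}, {"claw": 0, "x": -20.4, "y": -41.6, "z": 0, "ax": 0, "ay": 0, "az": 0}, {"claw": 0, "x": -20.4, "y": -41.6, "z": 0, "ax": 0, "ay": 0, "az": 0}, {"claw": 0, "x": -20.4, "y": -41.6, "z": 0, "ax": 0, "ay": 0, "az": 0}, {"claw": 0, "x": -20.4, "y": -41.6, "z": 0, "ax": 0, "ay": 0, "az": 0}]'

```text
time: 2.0
tool_pos: [513.8, -162.4, 404.5]
tcp_rot: [180.0, -0.0, 158.1]
ft_force: [1.4, 0.1, -0.4]
opening: 0.997
finger_force: 0.0
```

Request:
carry_out --rows '[{"claw": 0, "x": 0, "y": 0, "z": 8, "ax": 0, "ay": 0, "az": 8}, {"claw": 0, "x": 0, "y": 0, "z": 8, "ax": 0, "ay": 0, "az": 8}, {"claw": 0, "x": 0, "y": 0, "z": 8, "ax": 0, "ay": 0, "az": 8}, {"claw": 0, "x": 0, "y": 0, "z": 8, "ax": 0, "ay": 0, "az": 8}, {"claw": 0, "x": 0, "y": 0, "z": 8, "ax": 0, "ay": 0, "az": 8}, {"claw": 0, "x": 0, "y": 0, "z": 8, "ax": 0, "ay": 0, "az": 8}, {"claw": 0, "x": 0, "y": 0, "z": 8, "ax": 0, "ay": 0, "az": 8}, {"claw": 0, "x": 0, "y": 0, "z": 8, "ax": 0, "ay": 0, "az": 8}, {"claw": 0, "x": 0, "y": 0, "z": 8, "ax": 0, "ay": 0, "az": 8}]'

```text
time: 2.9
tool_pos: [514.0, -160.6, 332.0]
tcp_rot: [-180.0, -0.0, 85.7]
ft_force: [-1.0, -0.2, -0.1]
opening: 1.0
finger_force: 0.0
```

Request:
carry_out --rows '[{"claw": 0, "x": 0, "y": 0, "z": 8, "ax": 0, "ay": 0, "az": 8}, {"claw": 0, "x": 0, "y": 0, "z": 8, "ax": 0, "ay": 0, "az": 8}, {"claw": 0, "x": 0, "y": 0, "z": 8, "ax": 0, "ay": 0, "az": 8}, {"claw": 0, "x": 0, "y": 0, "z": 8, "ax": 0, "ay": 0, "az": 8}, {"claw": 0, "x": 0, "y": 0, "z": 8, "ax": 0, "ay": 0, "az": 8}, {"claw": 0, "x": 0, "y": 0, "z": 8, "ax": 0, "ay": 0, "az": 8}, {"claw": 0, "x": 0, "y": 0, "z": 8, "ax": 0, "ay": 0, "az": 8}, {"claw": 0, "x": 0, "y": 0, "z": 8, "ax": 0, "ay": 0, "az": 8}, {"claw": 0, "x": 0, "y": 0, "z": 8, "ax": 0, "ay": 0, "az": 8}, {"claw": 0, "x": 0, "y": 0, "z": 0, "ax": 0, "ay": 0, "az": 0}]'

```text
time: 3.9
tool_pos: [513.8, -160.1, 259.4]
tcp_rot: [-180.0, 0.2, 14.1]
ft_force: [-0.9, -0.7, 0.3]
opening: 0.999
finger_force: 0.0
```

Run:
```python
from h import *
s=read_camera("side");cv2.imwrite("pics/s1.png",s)
o=observe();print(o["tool_pos"],o["tcp_rot"],o["time"],o["qpos"])
print(proj("side",o["tool_pos"]-[0,0,155]),proj("side",o["tool_pos"]-[0,0,209]))
cv2.imwrite("pics/c3.png",cv2.resize(s[130:280,230:430],(800,600),interpolation=cv2.INTER_CUBIC))
```

```text
[ 513.99315528 -160.2660912   260.00427517] [-1.79984765e+02  1.12885970e-01  1.42445792e+01] 3.95 [-22.21470345  31.25418625  46.87187077 116.18979169 -31.68482568
  46.00020056 -32.33535713]
[335.7334406  181.45640566] [335.96409895 202.75427498]
```

View pics/c3.png

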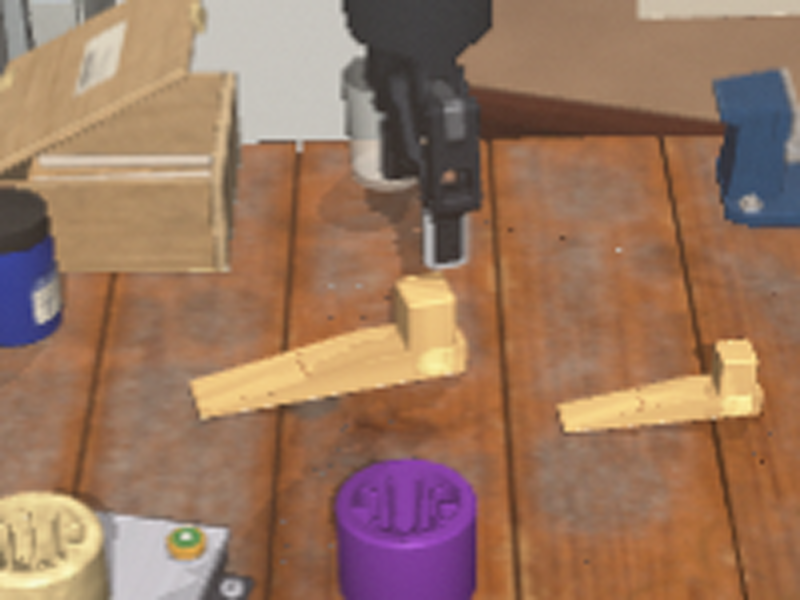

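The gripper stands right above the large wedge's block (block top at crop (425,285)) and lines up with it. I'll descend and grip.

Request:
carry_out --rows '[{"claw": 0, "x": 0, "y": 0, "z": 15, "ax": 0, "ay": 0, "az": 1}, {"claw": 0, "x": 0, "y": 0, "z": 15, "ax": 0, "ay": 0, "az": 0}, {"claw": 0, "x": 0, "y": 0, "z": 15, "ax": 0, "ay": 0, "az": 0}, {"claw": 0, "x": 0, "y": 0, "z": 15, "ax": 0, "ay": 0, "az": 0}, {"claw": 0, "x": 0, "y": 0, "z": 12, "ax": 0, "ay": 0, "az": 0}, {"claw": 0, "x": 0, "y": 0, "z": 0, "ax": 0, "ay": 0, "az": 0}]'

```text
time: 4.55
tool_pos: [513.4, -160.5, 186.7]
tcp_rot: [-179.9, 0.2, 13.1]
ft_force: [0.4, 0.3, -0.8]
opening: 1.001
finger_force: 0.0
```

Request:
carry_out --newtons 70 --rows '[{"claw": 0.3, "x": 0, "y": 0, "z": 0, "ax": 0, "ay": 0, "az": 0}, {"claw": 0.5, "x": 0, "y": 0, "z": 0, "ax": 0, "ay": 0, "az": 0}, {"claw": 1, "x": 0, "y": 0, "z": 0, "ax": 0, "ay": 0, "az": 0}, {"claw": 1, "x": 0, "y": 0, "z": 0, "ax": 0, "ay": 0, "az": 0}, {"claw": 1, "x": 0, "y": 0, "z": 0, "ax": 0, "ay": 0, "az": 0}, {"claw": 1, "x": 0, "y": 0, "z": 0, "ax": 0, "ay": 0, "az": 0}, {"claw": 1, "x": 0, "y": 0, "z": 0, "ax": 0, "ay": 0, "az": 0}]'

```text
time: 5.25
tool_pos: [514.6, -161.2, 189.5]
tcp_rot: [179.9, -0.1, 13.0]
ft_force: [-0.4, -1.5, 6.2]
opening: 0.343
finger_force: 69.5
```

The grip is good (29 mm opening, 70 N). I'll lift, move toward the front of the stand and turn.

Request:
carry_out --rows '[{"claw": 1, "x": 0, "y": 0, "z": -9, "ax": 0, "ay": 0, "az": 0}, {"claw": 1, "x": 0, "y": 0, "z": -9, "ax": 0, "ay": 0, "az": 0}, {"claw": 1, "x": 20, "y": 10, "z": 0, "ax": 0, "ay": 0, "az": 0}, {"claw": 1, "x": 20, "y": 10, "z": 0, "ax": 0, "ay": 0, "az": 0}, {"claw": 1, "x": 20, "y": 10, "z": 0, "ax": 0, "ay": 0, "az": 0}, {"claw": 1, "x": 0, "y": 10, "z": 0, "ax": 0, "ay": 0, "az": 0}, {"claw": 1, "x": 0, "y": 0, "z": 0, "ax": 0, "ay": 0, "az": -5}, {"claw": 1, "x": 0, "y": 0, "z": 0, "ax": 0, "ay": 0, "az": -5}, {"claw": 1, "x": 0, "y": 0, "z": 0, "ax": 0, "ay": 0, "az": -5}, {"claw": 1, "x": 0, "y": 0, "z": 0, "ax": 0, "ay": 0, "az": -5}]'

```text
time: 6.25
tool_pos: [580.6, -186.3, 206.8]
tcp_rot: [-179.9, 0.1, 33.2]
ft_force: [0.0, -1.0, -2.0]
opening: 0.343
finger_force: 69.1
```

Request:
carry_out --rows '[{"claw": 1, "x": 0, "y": 0, "z": 0, "ax": 0, "ay": 0, "az": -5}, {"claw": 1, "x": 0, "y": 0, "z": 0, "ax": 0, "ay": 0, "az": -5}, {"claw": 1, "x": 0, "y": 0, "z": 0, "ax": 0, "ay": 0, "az": -5}, {"claw": 1, "x": 0, "y": 0, "z": 0, "ax": 0, "ay": 0, "az": -5}, {"claw": 1, "x": 0, "y": 0, "z": 0, "ax": 0, "ay": 0, "az": -5}, {"claw": 1, "x": 0, "y": 0, "z": 0, "ax": 0, "ay": 0, "az": -5}, {"claw": 1, "x": 0, "y": 0, "z": 0, "ax": 0, "ay": 0, "az": -5}, {"claw": 1, "x": 0, "y": 0, "z": 0, "ax": 0, "ay": 0, "az": -5}, {"claw": 1, "x": 0, "y": 0, "z": 0, "ax": 0, "ay": 0, "az": -5}, {"claw": 1, "x": 0, "y": 0, "z": 0, "ax": 0, "ay": 0, "az": 0}]'

```text
time: 7.25
tool_pos: [580.7, -186.6, 206.9]
tcp_rot: [-179.9, -0.0, 78.0]
ft_force: [-0.1, 0.8, -1.3]
opening: 0.345
finger_force: 69.1
```

Request:
carry_out --rows '[{"claw": 1, "x": 4, "y": 13, "z": 0, "ax": 0, "ay": 0, "az": 0}, {"claw": 1, "x": 4, "y": 13, "z": 0, "ax": 0, "ay": 0, "az": 0}, {"claw": 1, "x": 4, "y": 13, "z": 0, "ax": 0, "ay": 0, "az": 0}, {"claw": 1, "x": 4, "y": 13.5, "z": 0, "ax": 0, "ay": 0, "az": 0}, {"claw": 1, "x": 0, "y": 0, "z": 5, "ax": 0, "ay": 0, "az": 0}, {"claw": 1, "x": 0, "y": 0, "z": 5, "ax": 0, "ay": 0, "az": 0}, {"claw": 1, "x": 0, "y": 0, "z": 5, "ax": 0, "ay": 0, "az": 0}, {"claw": 1, "x": 0, "y": 0, "z": 2.5, "ax": 0, "ay": 0, "az": 0}, {"claw": 1, "x": 0, "y": 0, "z": 0, "ax": 0, "ay": 0, "az": 0}, {"claw": 1, "x": 0, "y": 0, "z": 0, "ax": 0, "ay": 0, "az": 0}]'

```text
time: 8.25
tool_pos: [635.1, -181.6, 189.6]
tcp_rot: [-179.9, -0.0, 78.0]
ft_force: [-3.0, 0.3, 5.4]
opening: 0.337
finger_force: 69.8
```

Run:
```python
from h import *
s=read_camera("side");t=read_camera("top")
o=observe();print(o["tool_pos"],o["tcp_rot"],o["time"],o["ft_force"])
a=cv2.resize(t[140:290,250:390],(400,429),interpolation=cv2.INTER_CUBIC)
b=cv2.resize(s[185:335,180:320],(400,429),interpolation=cv2.INTER_CUBIC)
cv2.imwrite("pics/c4.png",np.hstack([a,b]))
np.save("s2.npy",s);np.save("t2.npy",t)
```

```text
[ 635.13007227 -181.65330151  189.61973546] [-1.79853983e+02 -3.32905281e-02  7.80003923e+01] 8.35 [-3.14485528  1.76563275  5.5887222 ]
```

View pics/c4.png

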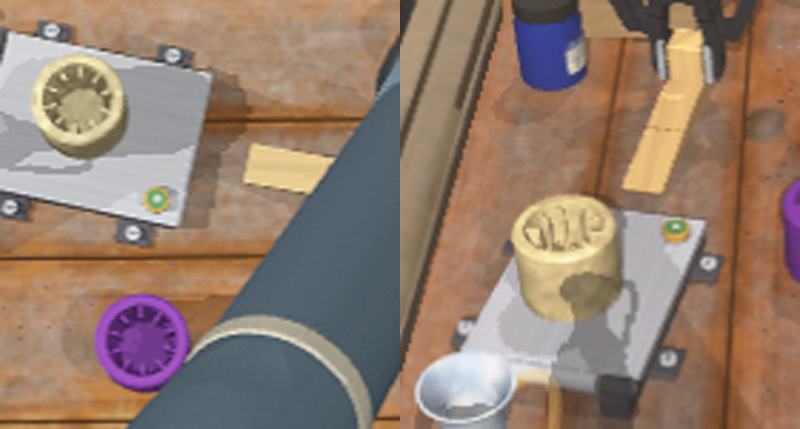

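The nose is at crop (248,144)/(243,182) in the top view, ahead of the plate's right edge. It lies on the table and points straight in. I'll check the numbers.

Run:
```python
from h import *
k=400/140
c=lambda x,y:(x/k+250-.33,y/k+140-.33)
s=lambda x,y:((x-400)/k+180-.33,y/k+185-.33)
d=np.array([.208,.978]);n=np.array([-.978,.208]);L=np.array([671.1,-14.6])
for nm,v,uv,z in [("n1","top",c(248,144),4),("n2","top",c(243,182),4),("e1","top",c(330,158),12),("s1","side",s(622,188),4),("s2","side",s(664,191),2),("f1","top",c(211,71),16),("f2","top",c(182,227),16)]:
    P=onz(v,uv,z)[:2];print(nm,P.round(1),"along,lat from lip",((P-L)@d).round(1),((P-L)@n).round(1))
```

```text
n1 [676.3 -57.1] along,lat from lip -40.5 -14.0
n2 [647.1 -53. ] along,lat from lip -42.6 15.5
e1 [ 663.3 -118.6] along,lat from lip -103.3 -14.0
s1 [678.6 -56.4] along,lat from lip -39.4 -16.0
s2 [647.9 -54.9] along,lat from lip -44.2 14.3
f1 [730.4 -29.6] along,lat from lip -2.3 -61.1
f2 [610.9  -7.1] along,lat from lip -5.2 60.4
```

The nose is 41.5 mm short of the lip, centred and aligned. Contact should come after about 78 mm of push and the 4 mm lift at about 101 mm. I'll start with 64 mm.

Request:
carry_out --rows '[{"claw": 1, "x": 6, "y": 0, "z": 0, "ax": 0, "ay": 0, "az": 0}, {"claw": 1, "x": 6, "y": 0, "z": 0, "ax": 0, "ay": 0, "az": 0}, {"claw": 1, "x": 6, "y": 0, "z": 0, "ax": 0, "ay": 0, "az": 0}, {"claw": 1, "x": 6, "y": 0, "z": 0, "ax": 0, "ay": 0, "az": 0}, {"claw": 1, "x": 6, "y": 0, "z": 0, "ax": 0, "ay": 0, "az": 0}, {"claw": 1, "x": 6, "y": 0, "z": 0, "ax": 0, "ay": 0, "az": 0}, {"claw": 1, "x": 6, "y": 0, "z": 0, "ax": 0, "ay": 0, "az": 0}, {"claw": 1, "x": 6, "y": 0, "z": 0, "ax": 0, "ay": 0, "az": 0}, {"claw": 1, "x": 6, "y": 0, "z": 0, "ax": 0, "ay": 0, "az": 0}, {"claw": 1, "x": 6, "y": 0, "z": 0, "ax": 0, "ay": 0, "az": 0}, {"claw": 1, "x": 4, "y": 0, "z": 0, "ax": 0, "ay": 0, "az": 0}, {"claw": 1, "x": 0, "y": 0, "z": 0, "ax": 0, "ay": 0, "az": 0}]'

```text
time: 9.55
tool_pos: [650.0, -117.9, 189.6]
tcp_rot: [180.0, -0.0, 78.1]
ft_force: [0.9, -2.8, 6.1]
opening: 0.337
finger_force: 70.0
```

Request:
carry_out --rows '[{"claw": 1, "x": 1.5, "y": 0, "z": 0, "ax": 0, "ay": 0, "az": 0}, {"claw": 1, "x": 1.5, "y": 0, "z": 0, "ax": 0, "ay": 0, "az": 0}, {"claw": 1, "x": 1.5, "y": 0, "z": 0, "ax": 0, "ay": 0, "az": 0}, {"claw": 1, "x": 1.5, "y": 0, "z": 0, "ax": 0, "ay": 0, "az": 0}]'

```text
time: 9.95
tool_pos: [650.9, -113.2, 189.6]
tcp_rot: [180.0, 0.0, 78.0]
ft_force: [-0.6, -5.3, 6.0]
opening: 0.344
finger_force: 69.9
```

Request:
carry_out --rows '[{"claw": 1, "x": 1.5, "y": 0, "z": 0, "ax": 0, "ay": 0, "az": 0}, {"claw": 1, "x": 1.5, "y": 0, "z": 0, "ax": 0, "ay": 0, "az": 0}]'

```text
time: 10.15
tool_pos: [651.5, -110.2, 189.6]
tcp_rot: [180.0, 0.0, 78.0]
ft_force: [-0.3, -5.1, 6.4]
opening: 0.34
finger_force: 69.9
```

Request:
carry_out --rows '[{"claw": 1, "x": 1.5, "y": 0, "z": 0, "ax": 0, "ay": 0, "az": 0}, {"claw": 1, "x": 1.5, "y": 0, "z": 0, "ax": 0, "ay": 0, "az": 0}]'

```text
time: 10.35
tool_pos: [652.1, -107.4, 189.6]
tcp_rot: [179.9, 0.1, 78.0]
ft_force: [-1.2, -6.9, 5.6]
opening: 0.342
finger_force: 69.9
```

Request:
carry_out --rows '[{"claw": 1, "x": 1.5, "y": 0, "z": 0, "ax": 0, "ay": 0, "az": 0}, {"claw": 1, "x": 1.5, "y": 0, "z": 0, "ax": 0, "ay": 0, "az": 0}]'

```text
time: 10.55
tool_pos: [652.2, -106.6, 189.6]
tcp_rot: [179.9, 0.2, 78.0]
ft_force: [-1.7, -10.8, 5.2]
opening: 0.343
finger_force: 69.8
```

Request:
carry_out --rows '[{"claw": 1, "x": 1.5, "y": 0, "z": 0, "ax": 0, "ay": 0, "az": 0}, {"claw": 1, "x": 1.5, "y": 0, "z": 0, "ax": 0, "ay": 0, "az": 0}]'

```text
time: 10.75
tool_pos: [652.2, -106.0, 189.8]
tcp_rot: [179.9, 0.4, 77.9]
ft_force: [-4.5, -14.3, 6.4]
opening: 0.341
finger_force: 69.8
```

The push force rises from tool y ≈ -107, so contact came after 76 mm, as expected. The target is tool y ≈ -83.5. I'll continue gently.

Request:
carry_out --rows '[{"claw": 1, "x": 1.5, "y": 0, "z": 0, "ax": 0, "ay": 0, "az": 0}, {"claw": 1, "x": 1.5, "y": 0, "z": 0, "ax": 0, "ay": 0, "az": 0}]'

```text
time: 10.95
tool_pos: [652.4, -104.5, 190.0]
tcp_rot: [179.9, 0.5, 77.8]
ft_force: [-3.8, -15.7, 6.7]
opening: 0.343
finger_force: 70.0
```

Request:
carry_out --rows '[{"claw": 1, "x": 1.5, "y": 0, "z": 0, "ax": 0, "ay": 0, "az": 0}, {"claw": 1, "x": 1.5, "y": 0, "z": 0, "ax": 0, "ay": 0, "az": 0}]'

```text
time: 11.15
tool_pos: [653.2, -101.6, 190.0]
tcp_rot: [179.9, 0.5, 77.8]
ft_force: [-3.9, -15.2, 6.9]
opening: 0.342
finger_force: 70.0
```

Request:
carry_out --rows '[{"claw": 1, "x": 1.5, "y": 0, "z": 0, "ax": 0, "ay": 0, "az": 0}, {"claw": 1, "x": 1.5, "y": 0, "z": 0, "ax": 0, "ay": 0, "az": 0}]'

```text
time: 11.35
tool_pos: [653.9, -98.5, 189.9]
tcp_rot: [179.9, 0.5, 77.8]
ft_force: [-2.9, -15.9, 5.4]
opening: 0.343
finger_force: 70.0
```

Request:
carry_out --rows '[{"claw": 1, "x": 1.5, "y": 0, "z": 0, "ax": 0, "ay": 0, "az": 0}, {"claw": 1, "x": 1.5, "y": 0, "z": 0, "ax": 0, "ay": 0, "az": 0}, {"claw": 1, "x": 1.5, "y": 0, "z": 0, "ax": 0, "ay": 0, "az": 0}, {"claw": 1, "x": 1.5, "y": 0, "z": 0, "ax": 0, "ay": 0, "az": 0}, {"claw": 1, "x": 1.5, "y": 0, "z": 0, "ax": 0, "ay": 0, "az": 0}, {"claw": 1, "x": 1.5, "y": 0, "z": 0, "ax": 0, "ay": 0, "az": 0}, {"claw": 1, "x": 1.5, "y": 0, "z": 0, "ax": 0, "ay": 0, "az": 0}, {"claw": 1, "x": 1.5, "y": 0, "z": 0, "ax": 0, "ay": 0, "az": 0}, {"claw": 1, "x": 0, "y": 0, "z": 0, "ax": 0, "ay": 0, "az": 0}]'

```text
time: 12.25
tool_pos: [656.6, -86.2, 189.8]
tcp_rot: [179.9, 0.4, 77.8]
ft_force: [-3.1, -15.4, 5.6]
opening: 0.342
finger_force: 70.0
```

Run:
```python
from h import *
s=read_camera("side");t=read_camera("top")
o=observe();print(o["tool_pos"],o["tcp_rot"],o["time"],o["ft_force"])
s0=np.load("s2.npy")
b=cv2.resize(s[195:295,210:300],(540,600),interpolation=cv2.INTER_CUBIC)
cv2.imwrite("pics/c5.png",b)
```

```text
[656.58379662 -86.16503102 189.80240014] [179.91325853   0.43745756  77.78242165] 12.35 [ -3.30085259 -13.60796779   5.57522957]
```

View pics/c5.png

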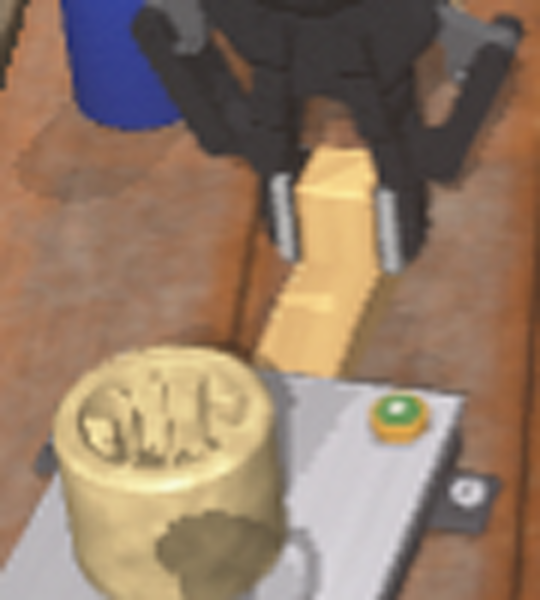

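The wedge is straight, sitting between the rails under the plate edge (crop y≈375), and the mould stands. I'll measure the lift from the pixel shift of the green level near the plate's front corner.

```bash
cat > lift.py <<'E'
from h import *
g0=cv2.cvtColor(np.load("s2.npy"),cv2.COLOR_BGR2GRAY);g=cv2.cvtColor(read_camera("side"),cv2.COLOR_BGR2GRAY)
pts=np.array([[210+399/6,195+410/6],[210+463/6,195+395/6],[287,276],[262.5,320.5-7]],np.float32).reshape(-1,1,2)
q,st,e=cv2.calcOpticalFlowPyrLK(g0,g,pts,None,winSize=(11,11),maxLevel=1)
print((q-pts)[:,0].round(2).tolist())
P=onz("side",pts[0,0],24);a=((P[:2]-[671.1,-14.6])@[.208,.978]);print("level along",a.round(1))
for l in(2,3,4,5,6):print(l,(proj("side",P+[0,0,l*(162-a)/162])-proj("side",P)).round(2))
E
python3 lift.py
```

```text
[[-0.0, -1.149999976158142], [-0.20000000298023224, -1.0700000524520874], [-0.15000000596046448, -0.05999999865889549], [-0.029999999329447746, 0.03999999910593033]]
level along 16.2
2 [-0.07 -0.71]
3 [-0.1  -1.06]
4 [-0.13 -1.41]
5 [-0.17 -1.77]
6 [-0.2  -2.12]
```

The lift is about 3.2 mm, which agrees with about 20 mm pushed past contact. I'll push 4 mm more.

Request:
carry_out --rows '[{"claw": 1, "x": 1, "y": 0, "z": 0, "ax": 0, "ay": 0, "az": 0}, {"claw": 1, "x": 1, "y": 0, "z": 0, "ax": 0, "ay": 0, "az": 0}, {"claw": 1, "x": 1, "y": 0, "z": 0, "ax": 0, "ay": 0, "az": 0}, {"claw": 1, "x": 1, "y": 0, "z": 0, "ax": 0, "ay": 0, "az": 0}, {"claw": 1, "x": 0, "y": 0, "z": 0, "ax": 0, "ay": 0, "az": 0}, {"claw": 1, "x": 0, "y": 0, "z": 0, "ax": 0, "ay": 0, "az": 0}, {"claw": 1, "x": 0, "y": 0, "z": 0, "ax": 0, "ay": 0, "az": 0}, {"claw": 1, "x": 0, "y": 0, "z": 0, "ax": 0, "ay": 0, "az": 0}]'

```text
time: 13.2
tool_pos: [657.4, -82.3, 189.8]
tcp_rot: [179.9, 0.4, 77.8]
ft_force: [-3.0, -13.9, 6.3]
opening: 0.344
finger_force: 70.0
```

```bash
python3 lift.py | head -1; python3 -c "
from cell import *
o=observe();print(o['tool_pos'],o['tcp_rot'],o['qvel'].round(2),o['ft_force'],o['time'])"
```

```text
[[-0.07000000029802322, -1.4199999570846558], [-0.2800000011920929, -1.2300000190734863], [-0.18000000715255737, -0.07999999821186066], [0.009999999776482582, 0.05000000074505806]]
[657.3715645  -82.30505369 189.76486482] [179.92070792   0.4391032   77.77941992] [ 0.05  0.11  0.   -0.03 -0.09 -0.05 -0.04] [ -3.71727753 -14.1538311    4.82795186] 13.25
```

The lift is about 4.0 mm, everything is at rest and the grip holds, so I'm handing in.

```bash
python3 -c "
from cell import *
print(hand_in())"
```

```text
the job is handed in; nothing more can be done
None
```

I handed the job in at about 13 s with the wedge straight in and still gripped at 70 N, the plate's front edge lifted about 4 mm by camera measurement, and the mould standing; the verdict was not shown.

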